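# Top up the ink tin from the revolving caddy

## Task

The round tin is one ink bottle short. Turn the carousel until the cup with the matching bottle (white, with a tall slim cap) comes out from under the wire shelf and faces straight out at the open front, and let it stand still; then lift the bottle up out of its cup and set it down gently, upright on the tin's floor, in the gap among the other six before letting go. Leave the other things in their cups, and do not knock over bottles or shove the tin, the magnifiers or the pencil box about.

Things in the scene. Friction and masses are not known exactly. Their poses are not given: they have to be found in the camera images.
- bottle: the wanted ink bottle, like the six in the tin and the only such on the carousel: white round body 40 mm in diameter, 60 mm high; centred on it a tall slim black cap, a plain cylinder 16 mm in diameter and 45 mm long, good to grip (105 mm in all, 55 to 115 g). Origin at the centre of its underside, z up along it. It stands in a cup with 5 mm play all round
- carousel (a joint): turning angle of the carousel in rad, 0 as found, growing counter-clockwise seen from above. It turns both ways for two turns against light friction (about 1.3 N at the cups) and stays where it is left. White disc 264 mm in diameter, its top 24 mm above the table, with five white round cups 72 degrees apart, centres 100 mm from the axis. Turned by pushing a cup sideways, e.g. with shut fingers
- cup0 (a point): centre of the rim of one of the five cups, 84 mm above the table, turning with the carousel. All cups alike: 53 to 55 mm outer diameter, 2.5 mm wall, inner floor 27 mm above the table; the disc is bare between cups (62 mm gap). One cup is empty, the others hold the bottle, jar, glue stick and sharpener, none reaching above 132 mm
- axis (a point): point on the carousel's axis, 27 mm above the table, level with the cups' inner floors. Its axes are the shelf's and do not turn with the carousel: -x points straight out of the open front, on the robot's side; x back under the shelf; z up
- shelf: fixed white wire shelf over the rear of the carousel. Origin on the table at the carousel's axis, axes as axis. Its wire deck, 210 mm above the table, 8 mm thick, reaches from x = 35 mm to 255 mm and y = -200 to 200 mm on 8 mm wire legs at the corners. A cup under or beside it cannot be reached from above; at the front all is open
- tin: round open steel tin, 136 mm outer diameter, 45 mm high, wall and floor 2 mm, loose on the table (250 g). Origin at the centre of its underside. It holds six bottles in a hexagonal cluster: one in the middle, five around it 43 mm from the middle at 60, 120, 180, 240 and 300 degrees from the tin's x axis; the seventh place, on the x axis, is the gap
- gap (a point): centre of the empty place in the tin, 43 mm from the tin's middle along the tin's x axis, on its inner floor (2 mm above its underside). A bottle there has about 3 mm of room on each side, and the neighbours can slide a little
- jar: squat ink jar in a cup of the carousel, 43 mm in diameter, 71 mm high, wide flat black cap; not wanted. Origin at its underside
- glue: glue stick in a cup of the carousel, straight, 38 mm in diameter, 96 mm high; not wanted. Origin at its underside
- sharpener: black barrel pencil sharpener in a cup of the carousel, 42 mm in diameter, 66 mm high; not wanted. Origin at its underside
- stand_lens: bystander: magnifier on a heavy grey foot of 85 x 60 mm, 118 mm high. Origin at its underside
- loupe: bystander: black hand magnifier lying flat, 177 mm long along its y axis, 72 mm wide, 14 mm high. Origin at the middle of its underside
- pencil_box: bystander: clear pencil box with a grey lid, 172 x 87 x 48 mm, long along its x axis. Origin at the centre of its underside
- packed0: same kind of bottle as bottle, already standing in the tin, in the middle. Origin at the centre of its underside
- packed1: same kind of bottle as bottle, already standing in the tin, in the ring at 60 degrees from the tin's x axis. Origin at the centre of its underside
- packed2: same kind of bottle as bottle, already standing in the tin, in the ring at 120 degrees from the tin's x axis. Origin at the centre of its underside
- packed3: same kind of bottle as bottle, already standing in the tin, in the ring at 180 degrees from the tin's x axis. Origin at the centre of its underside
- packed4: same kind of bottle as bottle, already standing in the tin, in the ring at 240 degrees from the tin's x axis. Origin at the centre of its underside
- packed5: same kind of bottle as bottle, already standing in the tin, in the ring at 300 degrees from the tin's x axis. Origin at the centre of its underside

How it is judged:
On the way, in this order (a step that is already met when the one before it is completed fails the run):
1. the carousel stands still with the bottle, still in its cup, at the open front (within about 20 degrees of straight out from the shelf) (x of bottle in the frame of axis below -0.086 m and y of bottle in the frame of axis between -0.036 and 0.036 m and z of bottle in the frame of axis below 0.008 m and velocity of joint carousel between -0.08 and 0.08 rad/s), for 0.3 s.
2. the bottle is lifted out of its cup at the front, its foot clear of the cup's rim (z of bottle in the frame of axis above 0.06 m and x of bottle in the frame of axis below -0.06 m and contact force between the fingers and bottle above 0.5 N), for 0.05 s.
3. the bottle is set down upright in the gap, its foot within 5 mm of the tin's floor while still held (z of bottle in the frame of tin below 0.007 m and horizontal distance between bottle and tin below 0.052 m and angle between bottle's own z axis and vertical below 0.1 rad and horizontal distance between bottle and gap below 0.015 m and contact force between the fingers and bottle above 0.3 N), for 0.1 s.
At the end, for the whole second after the job is handed in: All seven bottles stand upright (within 6 degrees) on the tin's floor (within 5 mm), the new one within 15 mm of the centre of the gap, released and at rest; the tin is within 4 cm of where it was; the jar, glue stick and sharpener are still standing in cups of the carousel (z of each of bottle, packed0, packed1, packed2, packed3, packed4, packed5 in the frame of tin below 0.007 m and horizontal distance between each of bottle, packed0, packed1, packed2, packed3, packed4, packed5 and tin below 0.052 m and angle between each of bottle, packed0, packed1, packed2, packed3, packed4, packed5's own z axis and vertical below 0.1 rad and horizontal distance between bottle and gap below 0.015 m and linear speed of bottle below 0.02 m/s and z of each of jar, glue, sharpener in the frame of axis below 0.02 m and horizontal distance between each of jar, glue, sharpener and axis below 0.125 m and angle between each of jar, glue, sharpener's own z axis and vertical below 0.3 rad and distance of tin from where it was at the start of the episode below 0.04 m); the robot touches nothing.
It fails at once if a bystander (stand magnifier, hand magnifier, pencil box) is pushed more than 3 cm (distance of any of stand_lens, loupe, pencil_box from where it was at the start of the episode above 0.03 m).
It fails at once if the bottle, or one in the tin, is tipped by more than about 35 degrees (angle between any of bottle, packed0, packed1, packed2, packed3, packed4, packed5's own z axis and vertical above 0.6 rad).
It also fails if it takes over 72 s, if anything falls off the work surface, if the arm or the gripper's body presses on something with over 40 N, if the wrist force passes 120 N, or if a joint passes its speed limit or range.

## Robot

A 7-joint arm with a two-finger parallel gripper is mounted at the origin on the work surface. World frame = base frame: x ahead of the robot, y to its left, z up, the work surface at z = 0. Lengths are in m, angles in rad, forces in N, time in s.
With the tool pointing down it reaches from about 0.425 to 0.925 m from the base axis. Payload 6.8 kg.
Tool frame: the origin (TCP) lies midway between the tips of the shut fingers; the grasp point (between the pads) lies r.grip_point_offset behind it (r.grip_point_offset is the distance from the TCP to the grasp point, in m); z points along the fingers, y is the direction in which the jaws open and shut (so a half turn about z gives the same grasp; the last joint's range is limited). The gripper opens to 85 mm and grips with 20 to 120 N. Pads are 22 mm wide; open, the fingers measure 114 mm over their backs; the gripper's body (76 mm by 85 mm) begins 54 mm behind the grasp point. The pads swing forward as they close: fully open they stand 13 mm farther back than shut.
Start: joints at [-1.436, 0.477, 0.022, 1.555, -0.011, 1.109, -0.083], TCP at [0.162, 0.655, 0.231] pointing down, gripper open.
Joint ranges: [-2.96, 2.96], [-0.34, 2.1], [-1.41, 1.46], [0.24, 2.44], [-1.37, 4.51], [0.17, 1.92], [-2.96, 2.96]. Speed limits (rad/s): [2.39, 2.39, 3.14, 3.14, 3.14, 3.14, 3.14].

## Interface

Orientations are given as a rotation vector (axis times angle).
In Python, from bench import r gives the robot as it stands. The module is installed in compiled form; this text tells all that it offers.
- The arm moves only by the tool play_rows, never from a script. Its argument "deltas" is a list of rows, each a list of 3 entries, a list of its own where there are three numbers: the finger opening in mm, from 0 to 85.4, then the shift along the tool's x, y, z in mm, then the turn, a rotation vector about the tool's x, y, z in rad. A call has 1 to 8 rows; each row is the pose to reach, as a shift and turn from the pose measured when the call began, along the tool's axes at that moment; what a row does not reach only later rows make up. A row lasts 1/8 s, in which the tool goes at most 62.5 mm and 10.7 degrees, less where a joint would pass 70% of its speed; a pose out of reach is approached as far as the arm can. A call with a gripper value outside its range is refused whole. The fingers move at their own pace and stop on an object; "squeeze" is the grip in N (left out, the last holds). Time passes only in rows, so rows that repeat a pose let the fingers close. It gives the time, the measured TCP pose, the force and the opening at its end, in the units of the state.
- r.get_obs(): the state, without advancing time (a new reading comes with each control period).
- r.grab_frame(name): name is "scene" or "side" or "wrist"; returns (picture, depth): 400x640x3 uint8, red, green, blue; 400x640 float32, m along the optical axis (not along the pixel's ray), 0 where there is no reading.
- r.camera_model(name): a dict with "mtx" (3x3 intrinsics, pixels), "rvec" (rotation vector, rad) and "tvec" (3), from world to camera coordinates, as OpenCV has them; the wrist camera has in their place "T_tool_cam" (4x4, takes a point from camera to tool coordinates, whose origin is the TCP and whose axes are the flange's). Camera axes: x right, y down, z forward; pixel columns grow to the right and rows downward; lengths in m; the calibration is good to about 2 mm. A picture is of the moment at which its call begins: read the wrist's pose just before it. camera_model takes no time and is no camera call.
- r.hand_in(): hands the job in, once; it reports no verdict.
The state is a dict: "clock": time; "joints": joint angles; "qvel": joint speeds; "tau": joint torques, N m; "tcp_pos": TCP position; "orientation": TCP orientation; "contact_force": force on the tool from outside, world axes, zero at the start; "moment": the same for the moment, N m; "grip_width": finger opening in m.
Only numpy, scipy, OpenCV 4.12 (cv2) and the standard library are available. Lean on these libraries where they do the work, as an engineer would, in place of code of your own. Each camera call takes 0.05 s, during which the arm holds its last target. There are 200 camera calls.

## Working session

There is one attempt and no reset: what is moved stays moved. The work goes in short steps, Python scripts to look and compute and a tool call to move; the robot and the scene stay as the last step left them, time stands still between calls to the robot, and variables do not carry over. Pictures are saved under pics/ and viewed, about 8 in all and at most 12, crops included, and the job is handed in when it is done.

Besides the shell and the picture viewer there is one more tool, called after "Call:" as name([rows], argument=value, ...), one row to a line, values as JSON. play_rows: Moves the arm, as the interface text tells. Its arguments: {"type":"object","properties":{"deltas":{"type":"array"},"squeeze":{"type":"number"}},"required":["deltas"]}

```bash
mkdir -p pics
cat > h.py <<'E'
import numpy as np, cv2
from bench import r
def w(name,d,u,v,cam=None,T=None,z=None):
    """pixel -> world, by depth d image or onto plane height z"""
    m=r.camera_model(name); K=np.array(m["mtx"])
    ray=np.linalg.inv(K)@[u,v,1.]
    if name=="wrist":
        o=r.get_obs() if T is None else T
        R=cv2.Rodrigues(np.array(o["orientation"]))[0]; Tc=np.array(m["T_tool_cam"])
        Rc=R@Tc[:3,:3]; c=R@Tc[:3,3]+np.array(o["tcp_pos"])
    else:
        Rw=cv2.Rodrigues(np.array(m["rvec"]))[0]; Rc=Rw.T; c=-Rw.T@np.array(m["tvec"]).ravel()
    if z is None: s=d[int(v),int(u)]
    else: s=(z-c[2])/(Rc@ray)[2]
    return c+Rc@ray*s
def snap(name,tag):
    o=r.get_obs(); p,d=r.grab_frame(name)
    cv2.imwrite(f"pics/{tag}.png",p[:,:,::-1]); np.savez(f"pics/{tag}.npz",p=p,d=d)
    return o,p,d
def load(tag):
    z=np.load(f"pics/{tag}.npz"); return z["p"],z["d"]
E
python3 - <<'E'
from h import *
o=r.get_obs(); print(o, r.grip_point_offset)
a=[snap(n,n+"0")[1] for n in("scene","side")]
cv2.imwrite("pics/both.png",cv2.resize(np.vstack(a)[:,:,::-1],(480,600)))
E
```

```text
{'clock': 0.0, 'joints': array([-1.43609925,  0.47783557,  0.02232536,  1.55644713, -0.01150474,
        1.10930678, -0.08310393]), 'qvel': array([ 0.00010754, -0.00018701, -0.00157085,  0.00055051,  0.00053554,
       -0.00073001, -0.00010171]), 'tau': array([-4.23626243e-04, -5.96452618e+01,  1.60769664e+00, -2.81183749e+01,
        1.25019587e-02,  9.57153534e-03, -1.38143014e-05]), 'tcp_pos': array([0.16214414, 0.65462269, 0.23030349]), 'orientation': array([-3.80392477e-01, -3.11837878e+00,  2.93160309e-03]), 'contact_force': array([ 0.71550918, -0.42977566, -0.78238362]), 'moment': array([-0.00787529, -0.01327668, -0.0410963 ]), 'grip_width': 0.0851699117527238} 0.0187
```

View pics/scene0.png

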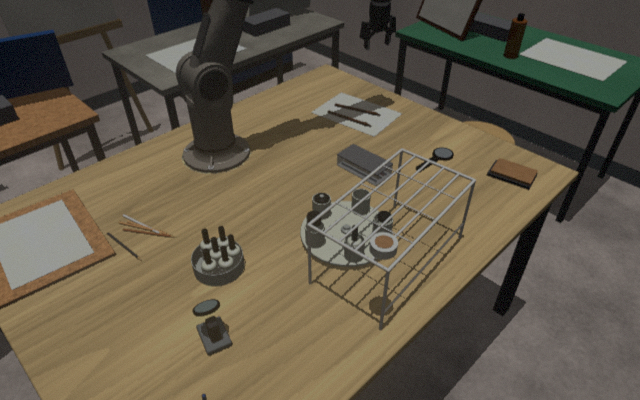

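View pics/side0.png

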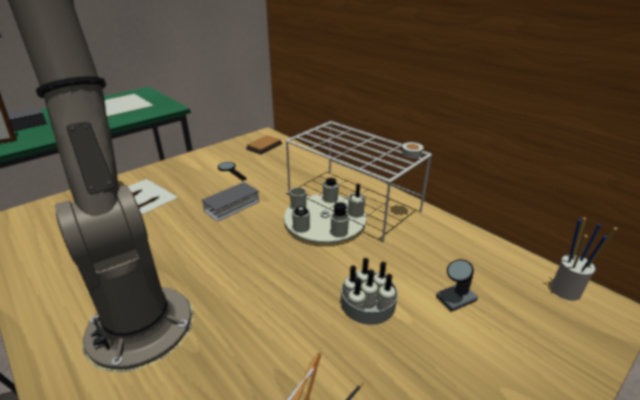

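The scene view shows the carousel at about (347,232) with the wanted bottle under the shelf at about (355,237), the tin at (218,262), the stand lens at (212,330), the pencil box at (365,163) and the loupe at (437,157). The side view shows the bottle at (357,200) and the tin at (369,292). Next I'll enlarge these.

Run:
```python
from h import *
p,d=load("scene0"); q,e=load("side0")
a=cv2.resize(p[140:330,290:480],(600,600),interpolation=cv2.INTER_CUBIC)
b=cv2.resize(p[220:290,185:255],(300,300),interpolation=cv2.INTER_CUBIC)
c=cv2.resize(q[170:250,275:375],(300,300) if 0 else (200,160))
c=cv2.resize(q[255:325,330:400],(200,200),interpolation=cv2.INTER_CUBIC)
im=np.zeros((600,800,3),np.uint8); im[:,:600]=a; im[:200,600:]=cv2.resize(b,(200,200)); im[200:400,600:]=c
im[400:,600:]=cv2.resize(q[165:250,280:365],(200,200),interpolation=cv2.INTER_CUBIC)
im=np.clip(im*1.6,0,255).astype(np.uint8)
cv2.imwrite("pics/crop1.png",im[:,:,::-1])
for n in("scene","side"):
    m=r.camera_model(n); R=cv2.Rodrigues(np.array(m["rvec"]))[0]; print(n,-R.T@np.array(m["tvec"]).ravel())
for t,n,pts in(("scene0","scene",[(347,232),(355,237),(218,262),(217,240),(382,324),(309,281),(473,180),(401,153),(361,203)]),("side0","side",[(325,215),(357,187),(369,292),(288,142),(332,124),(430,155),(386,183),(385,235)])):
    for u,v in pts:
        _,d=load(t); k=d[v-1:v+2,u-1:u+2]; print(n,u,v,w(n,d,u,v).round(3),k.min().round(3))
```

```text
scene [ 1.27069249 -0.73219647  0.97521969]
side [-0.10553418 -0.74601169  0.74397496]
scene 347 232 [0.626 0.007 0.032] 1.093
scene 355 237 [ 0.701 -0.047  0.102] 1.237
scene 218 262 [ 0.485 -0.328  0.056] 1.234
scene 217 240 [ 0.419 -0.284  0.058] 1.236
scene 382 324 [ 0.889 -0.155  0.023] 1.127
scene 309 281 [ 0.666 -0.179  0.01 ] 1.238
scene 473 180 [0.846 0.236 0.213] 1.235
scene 401 153 [0.632 0.214 0.202] 1.351
scene 361 203 [0.6   0.092 0.072] 1.179
side 325 215 [0.603 0.01  0.032] 1.248
side 357 187 [ 0.685 -0.044  0.126] 1.214
side 369 292 [ 0.436 -0.323  0.058] 0.939
side 288 142 [0.62  0.208 0.212] 1.292
side 332 124 [0.84  0.231 0.209] 1.424
side 430 155 [ 0.881 -0.157  0.211] 1.204
side 386 183 [ 0.86  -0.02   0.062] 1.078
side 385 235 [ 0.7   -0.157 -0.002] 1.169
```

View pics/crop1.png

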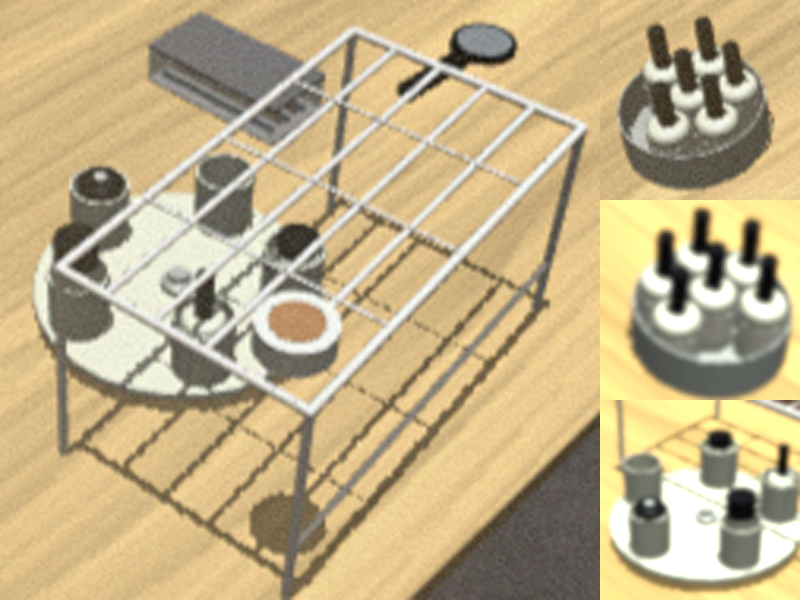

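```bash
cat >> h.py <<'E'
def go(*targets,yaw=None):
    """print tool-frame shifts (mm) to world targets, turn about tool z to tool-x heading yaw (deg)"""
    o=r.get_obs(); R=cv2.Rodrigues(np.array(o["orientation"]))[0]
    y0=np.degrees(np.arctan2(R[1,0],R[0,0]))
    print("t",round(o["clock"],2),"tcp",o["tcp_pos"].round(4),"yaw",round(y0,2),"zax",R[:,2].round(3),"w",round(o["grip_width"],4),"F",o["contact_force"].round(1))
    for t in targets: print(np.array(t),"->",(R.T@(np.array(t)-o["tcp_pos"])*1000).round(1))
    if yaw is not None: print("turn z",round(-np.radians((yaw-y0+180)%360-180),3))
E
python3 - <<'E'
from h import *
print(np.array(r.camera_model("wrist")["T_tool_cam"]).round(3),r.camera_model("wrist")["mtx"])
go([.44,-.06,.42],yaw=186)
E
```

```text
[[-0.    -0.96  -0.279  0.07 ]
 [ 1.    -0.    -0.     0.001]
 [ 0.    -0.279  0.96  -0.143]
 [ 0.     0.     0.     1.   ]] [[324.45066529   0.         317.40458725]
 [  0.         324.45066529 201.81075357]
 [  0.           0.           1.        ]]
t 0.1 tcp [0.1622 0.6547 0.2304] yaw 166.09 zax [-0.    -0.002 -1.   ] w 0.0854 F [ 0.1 -0.7 -0.2]
[ 0.44 -0.06  0.42] -> [-441.5 -627.3 -188.5]
turn z -0.347
```

Call:
play_rows([
  [0, [-34, -48, -14], [0, 0, -0.17]],
  [0, [-68, -96, -29], [0, 0, -0.347]],
  [0, [-102, -145, -44], [0, 0, -0.347]],
  [0, [-136, -193, -58], [0, 0, -0.347]],
  [0, [-170, -241, -72], [0, 0, -0.347]],
  [0, [-204, -290, -87], [0, 0, -0.347]],
  [0, [-238, -338, -102], [0, 0, -0.347]],
  [0, [-272, -386, -116], [0, 0, -0.347]],
])

```text
clock: 1.1
tcp_pos: [0.3337, 0.2127, 0.3475]
orientation: [0.164, -3.137, 0.002]
contact_force: [1.3, 0.7, 0.7]
grip_width: 0.0
```

Run:
```python
from h import *
go([.44,-.06,.42],yaw=186)
```

```text
t 1.1 tcp [0.3337 0.2127 0.3475] yaw -174.03 zax [-0.    -0.001 -1.   ] w 0.0 F [1.3 0.7 0.7]
[ 0.44 -0.06  0.42] -> [ -77.3 -282.4  -72.2]
turn z -0.001
```

Call:
play_rows([
  [0, [-13, -48, -12], [0, 0, 0]],
  [0, [-26, -96, -24], [0, 0, 0]],
  [0, [-40, -145, -36], [0, 0, 0]],
  [0, [-53, -193, -49], [0, 0, 0]],
  [0, [-66, -240, -61], [0, 0, 0]],
  [0, [-77, -282, -72], [0, 0, 0]],
  [0, [-77, -282, -72], [0, 0, 0]],
])

```text
clock: 1.98
tcp_pos: [0.4402, -0.063, 0.4204]
orientation: [-0.153, 3.137, -0.002]
contact_force: [-0.3, 1.2, -0.1]
grip_width: 0.0
```

Run:
```python
from h import *
go()
o,p,d=snap("wrist","w1")
cv2.imwrite("pics/w1v.png",cv2.resize(np.clip(p*1.4,0,255).astype(np.uint8)[:,:,::-1],(800,500)))
```

```text
t 1.98 tcp [ 0.4402 -0.063   0.4204] yaw -174.4 zax [ 0.001 -0.002 -1.   ] w 0.0 F [-0.3  1.2 -0.1]
```

View pics/w1v.png

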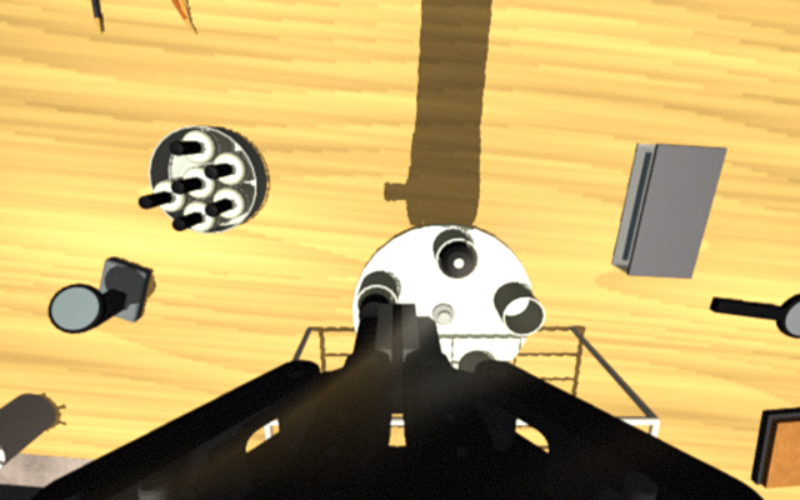

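The wrist view shows a sharpener or jar at the front with its top at (458,260), the empty cup at (520,310), the knob at (442,313) and the tin at (206,180). The tin's gap is at its upper left, about (168,163). These are display pixels at 1.25x.

Run:
```python
from h import *
o=r.get_obs()
for n,u,v,z in[("front cup obj",458,260,.093),("knob",442,313,.03),("empty rim",521,308,.084),("disc L",354,310,.024),("disc R",536,300,.024),("disc top",443,226,.024),("tin",206,180,.045),("p0",197,183,.06),("gap",168,163,.06),("lensfoot",128,287,0),("pbox",665,210,.048)]:
    print(n,w("wrist",None,u/1.25,v/1.25,T=o,z=z).round(4))
a=np.radians(5.8); A=np.array([.606,.010])
for th in (177,199,213,249): print(th,(A+.1*np.array([np.cos(np.radians(th)+a),np.sin(np.radians(th)+a)])).round(4))
```

```text
front cup obj [0.5078 0.0207 0.093 ]
knob [0.6072 0.021  0.03  ]
empty rim [0.566  0.1117 0.084 ]
disc L [ 0.6181 -0.105   0.024 ]
disc R [0.5762 0.1532 0.024 ]
disc top [0.4822 0.0064 0.024 ]
tin [ 0.4492 -0.3026  0.045 ]
p0 [ 0.4517 -0.3069  0.06  ]
gap [ 0.4309 -0.3411  0.06  ]
lensfoot [ 0.6261 -0.4429  0.    ]
pbox [0.4277 0.2834 0.048 ]
177 [0.5061 0.0051]
199 [ 0.5152 -0.0319]
213 [ 0.5281 -0.0527]
249 [ 0.5798 -0.0865]
```

Run:
```python
from h import *
o=r.get_obs()
print(w("side",None,325,214.5,z=.03).round(4),w("scene",None,346.4,228,z=.03).round(4),w("wrist",None,442.5/1.25,313/1.25,T=o,z=.03).round(4))
# empty cup rim & sharpener top in fixed cams
print("empty",w("side",None,298,193,z=.084),w("scene",None,360.8,192.5,z=.084))
print("sharp",w("side",None,300.8,212,z=.093),w("scene",None,321.6,197.5,z=.093))
print("bottle cap",w("side",None,357,185,z=.132),w("scene",None,355,227,z=.132))
```

```text
[0.6071 0.0149 0.03  ] [0.612  0.0196 0.03  ] [0.6071 0.0217 0.03  ]
empty [0.57198078 0.10460712 0.084     ] [0.57661464 0.11623723 0.084     ]
sharp [0.50051029 0.00483996 0.093     ] [0.52004309 0.01151767 0.093     ]
bottle cap [ 0.68649221 -0.04244475  0.132     ] [ 0.69593645 -0.04335875  0.132     ]
```

Run:
```python
from h import *
go([.528,-.042,.15],[.528,-.042,.068],yaw=186)
```

```text
t 2.02 tcp [ 0.4396 -0.0607  0.4198] yaw -174.21 zax [-0.    -0.001 -1.   ] w -0.0007 F [ 0.3  0.1 -0.3]
[ 0.528 -0.042  0.15 ] -> [-89.9  10.  269.7]
[ 0.528 -0.042  0.068] -> [-90.   10.1 351.7]
turn z -0.004
```

Call:
play_rows([
  [0, [-20, 2, 58], [0, 0, 0]],
  [0, [-40, 5, 115], [0, 0, 0]],
  [0, [-65, 8, 170], [0, 0, 0]],
  [0, [-90, 10, 225], [0, 0, 0]],
  [0, [-90, 10, 270], [0, 0, 0]],
  [0, [-90, 10, 310], [0, 0, 0]],
  [0, [-90, 10, 340], [0, 0, 0]],
  [0, [-90, 10, 352], [0, 0, 0]],
])

```text
clock: 3.02
tcp_pos: [0.5262, -0.0405, 0.0655]
orientation: [0.161, -3.133, 0.0]
contact_force: [0.7, 1.0, 1.1]
grip_width: 0.0004
```

Run:
```python
from h import *
go(*[[.608+.1*np.cos(np.radians(t)),.018+.1*np.sin(np.radians(t)),.068] for t in range(211,107,-7)])
```

```text
t 3.02 tcp [ 0.5262 -0.0405  0.0655] yaw -174.12 zax [-0.005 -0.    -1.   ] w 0.0004 F [0.7 1.  1.1]
[ 0.52228327 -0.03350381  0.068     ] -> [ 3.2  7.3 -2.4]
[ 0.51664545 -0.02267366  0.068     ] -> [ 7.7 18.7 -2.4]
[ 0.51236952 -0.01123717  0.068     ] -> [10.7 30.5 -2.4]
[0.50951922 0.00063518 0.068     ] -> [12.4 42.6 -2.4]
[0.50813705 0.0127664  0.068     ] -> [12.5 54.8 -2.4]
[0.50824359 0.02497565 0.068     ] -> [11.1 66.9 -2.4]
[0.50983728 0.0370809  0.068     ] -> [ 8.3 78.8 -2.4]
[0.51289435 0.0489017  0.068     ] -> [ 4.1 90.2 -2.4]
[0.51736922 0.06026183 0.068     ] -> [ -1.6 101.1  -2.5]
[0.52319519 0.07099193 0.068     ] -> [ -8.4 111.2  -2.5]
[0.5302854  0.08093204 0.068     ] -> [-16.5 120.3  -2.5]
[0.53853416 0.08993398 0.068     ] -> [-25.6 128.4  -2.6]
[0.5478185  0.09786355 0.068     ] -> [-35.7 135.4  -2.6]
[0.558      0.10460254 0.068     ] -> [-46.5 141.   -2.7]
[0.56892689 0.11005049 0.068     ] -> [-57.9 145.3  -2.7]
```

Call:
play_rows([
  [0, [3, 7, -2], [0, 0, 0]],
  [0, [8, 19, -2], [0, 0, 0]],
  [0, [11, 31, -2], [0, 0, 0]],
  [0, [12, 43, -2], [0, 0, 0]],
  [0, [12, 55, -2], [0, 0, 0]],
  [0, [11, 67, -2], [0, 0, 0]],
  [0, [8, 79, -2], [0, 0, 0]],
  [0, [4, 90, -2], [0, 0, 0]],
])

```text
clock: 4.03
tcp_pos: [0.513, 0.0495, 0.0675]
orientation: [0.161, -3.132, 0.0]
contact_force: [0.5, -1.9, 0.7]
grip_width: -0.0001
```

Run:
```python
from h import *
go(*[[.608+.1*np.cos(np.radians(t)),.018+.1*np.sin(np.radians(t)),.068] for t in range(155,107,-7)])
```

```text
t 4.03 tcp [0.513  0.0495 0.0675] yaw -174.11 zax [-0.005 -0.001 -1.   ] w -0.0001 F [ 0.5 -1.9  0.7]
[0.51736922 0.06026183 0.068     ] -> [-5.5 10.3 -0.6]
[0.52319519 0.07099193 0.068     ] -> [-12.4  20.3  -0.6]
[0.5302854  0.08093204 0.068     ] -> [-20.4  29.5  -0.6]
[0.53853416 0.08993398 0.068     ] -> [-29.6  37.6  -0.7]
[0.5478185  0.09786355 0.068     ] -> [-39.6  44.5  -0.7]
[0.558      0.10460254 0.068     ] -> [-50.4  50.2  -0.8]
[0.56892689 0.11005049 0.068     ] -> [-61.9  54.5  -0.8]
```

Call:
play_rows([
  [0, [-5, 10, 0], [0, 0, 0]],
  [0, [-12, 20, 0], [0, 0, 0]],
  [0, [-20, 29, 0], [0, 0, 0]],
  [0, [-29, 37, 0], [0, 0, 0]],
  [0, [-39, 44, 0], [0, 0, 0]],
  [0, [-49, 49, 0], [0, 0, 0]],
  [0, [-56, 52, 0], [0, 0, 0]],
  [0, [-56, 52, 0], [0, 0, 0]],
])

```text
clock: 5.03
tcp_pos: [0.5641, 0.1075, 0.0672]
orientation: [0.162, -3.133, -0.0]
contact_force: [-0.1, -0.9, 0.2]
grip_width: -0.0
```

Run:
```python
from h import *
go()
o,p,d=snap("side","s2")
cv2.imwrite("pics/s2v.png",cv2.resize(np.clip(p[110:260,260:460]*1.5,0,255).astype(np.uint8)[:,:,::-1],(800,600),interpolation=cv2.INTER_CUBIC))
```

```text
t 5.03 tcp [0.5641 0.1075 0.0672] yaw -174.09 zax [-0.004 -0.    -1.   ] w -0.0 F [-0.1 -0.9  0.2]
```

View pics/s2v.png

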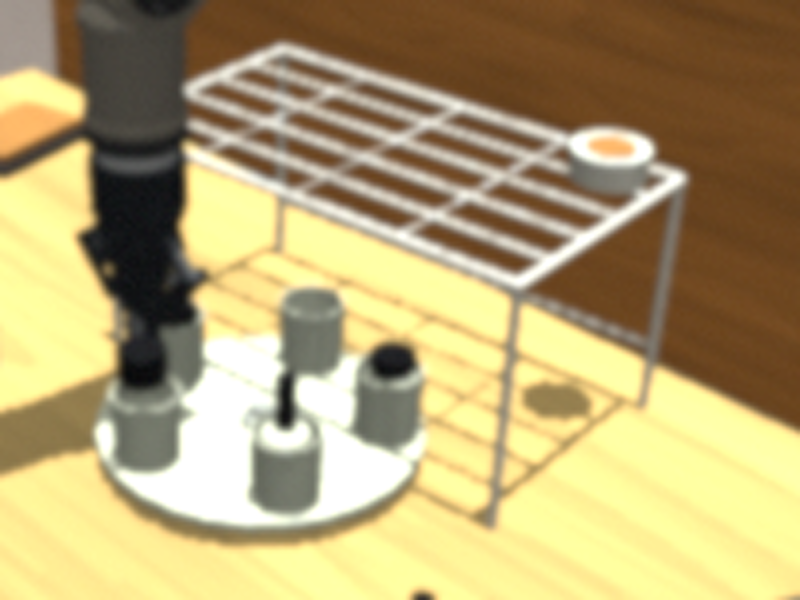

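The side view shows the bottle out in front of the shelf, with its cap top at display (287,375). The glue stick's cup is ahead of it at (145,430), and everything is upright.

Run:
```python
from h import *
A=np.array([.608,.018])
for nm,u,v,z in[("cap",287,375,.132),("glue",143,342,.123),("rim",287,437,.084)]:
    p=w("side",None,260+u/4,110+v/4,z=z); q=p[:2]-A
    print(nm,p.round(4),np.hypot(*q).round(4),np.degrees(np.arctan2(q[1],q[0])).round(1)%360)
```

```text
cap [ 0.5562 -0.0671  0.132 ] 0.0996 238.7
glue [0.5178 0.0478 0.123 ] 0.095 161.7
rim [ 0.5512 -0.0735  0.084 ] 0.1078 238.2
```

Run:
```python
from h import *
go([.5641,.1075,.17],[.515,-.018,.17],[.515,-.018,.068])
```

```text
t 5.08 tcp [0.5636 0.1072 0.0672] yaw -174.1 zax [-0.005 -0.    -1.   ] w 0.0001 F [0.2 0.2 0.6]
[0.5641 0.1075 0.17  ] -> [   0.     0.3 -102.8]
[ 0.515 -0.018  0.17 ] -> [  61.7 -119.5 -102.6]
[ 0.515 -0.018  0.068] -> [  61.3 -119.5   -0.6]
```

Call:
play_rows([
  [0, [5, -3, -52], [0, 0, 0]],
  [0, [8, -6, -103], [0, 0, 0]],
  [0, [35, -60, -103], [0, 0, 0]],
  [0, [61, -110, -103], [0, 0, 0]],
  [0, [61, -120, -103], [0, 0, 0]],
  [0, [61, -120, -52], [0, 0, 0]],
  [0, [61, -120, -10], [0, 0, 0]],
  [0, [61, -120, 0], [0, 0, 0]],
])

```text
clock: 6.08
tcp_pos: [0.5137, -0.0178, 0.0653]
orientation: [0.162, -3.128, 0.0]
contact_force: [0.0, 0.4, 0.8]
grip_width: -0.0002
```

Run:
```python
from h import *
go(*[[.608+.1*np.cos(np.radians(t)),.018+.1*np.sin(np.radians(t)),.068] for t in (195,188,181,174,167,160,153,147,142,137)])
```

```text
t 6.08 tcp [ 0.5137 -0.0178  0.0653] yaw -174.08 zax [-0.009 -0.    -1.   ] w -0.0002 F [0.  0.4 0.8]
[ 0.51140742 -0.0078819   0.068     ] -> [ 1.3 10.1 -2.6]
[0.50897319 0.00408269 0.068     ] -> [ 2.5 22.3 -2.6]
[0.50801523 0.01625476 0.068     ] -> [ 2.2 34.5 -2.6]
[0.50854781 0.02845285 0.068     ] -> [ 0.4 46.6 -2.6]
[0.51056299 0.04049511 0.068     ] -> [-2.9 58.4 -2.7]
[0.51403074 0.05220201 0.068     ] -> [-7.5 69.6 -2.7]
[0.51889935 0.06339905 0.068     ] -> [-13.5  80.3  -2.7]
[0.52413294 0.0724639  0.068     ] -> [-19.7  88.8  -2.8]
[0.52919892 0.07956615 0.068     ] -> [-25.4  95.3  -2.8]
[0.53486463 0.08619984 0.068     ] -> [-31.7 101.3  -2.9]
```

Call:
play_rows([
  [0, [1, 10, -2], [0, 0, 0]],
  [0, [2, 22, -2], [0, 0, 0]],
  [0, [2, 34, -2], [0, 0, 0]],
  [0, [0, 46, -2], [0, 0, 0]],
  [0, [-3, 58, -2], [0, 0, 0]],
  [0, [-8, 69, -2], [0, 0, 0]],
  [0, [-13, 78, -2], [0, 0, 0]],
  [0, [-17, 85, -2], [0, 0, 0]],
])

```text
clock: 7.08
tcp_pos: [0.5219, 0.0692, 0.067]
orientation: [0.162, -3.128, 0.0]
contact_force: [-1.0, -1.0, -0.3]
grip_width: 0.0002
```

Run:
```python
from h import *
go(*[[.608+.1*np.cos(np.radians(t)),.018+.1*np.sin(np.radians(t)),.068] for t in (145,141,137)])
```

```text
t 7.08 tcp [0.5219 0.0692 0.067 ] yaw -174.06 zax [-0.01  -0.001 -1.   ] w 0.0002 F [-1.  -1.  -0.3]
[0.5260848  0.07535764 0.068     ] -> [-4.8  5.7 -1. ]
[0.5302854  0.08093204 0.068     ] -> [-9.5 10.8 -1. ]
[0.53486463 0.08619984 0.068     ] -> [-14.6  15.6  -1.1]
```

Finish the push slowly, wait, then lift clear, back away and look.

Call:
play_rows([
  [0, [-3, 4, 0], [0, 0, 0]],
  [0, [-6, 7, 0], [0, 0, 0]],
  [0, [-9, 10, 0], [0, 0, 0]],
  [0, [-11, 12, 0], [0, 0, 0]],
  [0, [-13, 14, 0], [0, 0, 0]],
  [0, [-14, 15, 0], [0, 0, 0]],
  [0, [-14, 15, 0], [0, 0, 0]],
  [0, [-14, 15, 0], [0, 0, 0]],
])

```text
clock: 8.07
tcp_pos: [0.5343, 0.0858, 0.067]
orientation: [0.163, -3.128, -0.0]
contact_force: [-0.1, -0.3, -0.2]
grip_width: 0.0001
```

Call:
play_rows([
  [0, [2, -3, -30], [0, 0, 0]],
  [0, [2, -3, -80], [0, 0, 0]],
  [0, [20, -30, -130], [0, 0, 0]],
  [0, [50, -70, -170], [0, 0, 0]],
  [0, [80, -120, -200], [0, 0, 0]],
  [0, [100, -160, -220], [0, 0, 0]],
  [0, [100, -180, -220], [0, 0, 0]],
  [0, [100, -180, -220], [0, 0, 0]],
])

```text
clock: 9.07
tcp_pos: [0.4555, -0.1047, 0.2882]
orientation: [0.158, -3.129, -0.002]
contact_force: [0.5, 0.9, 0.3]
grip_width: -0.0002
```

Run:
```python
from h import *
go()
o,p,d=snap("wrist","w3")
cv2.imwrite("pics/w3v.png",cv2.resize(np.clip(p*1.4,0,255).astype(np.uint8)[:,:,::-1],(800,500),interpolation=cv2.INTER_CUBIC))
import pickle; pickle.dump(dict(o),open("pics/w3.pkl","wb"))
```

```text
t 9.07 tcp [ 0.4555 -0.1047  0.2882] yaw -174.23 zax [-0.009  0.001 -1.   ] w -0.0002 F [0.5 0.9 0.3]
```

View pics/w3v.png

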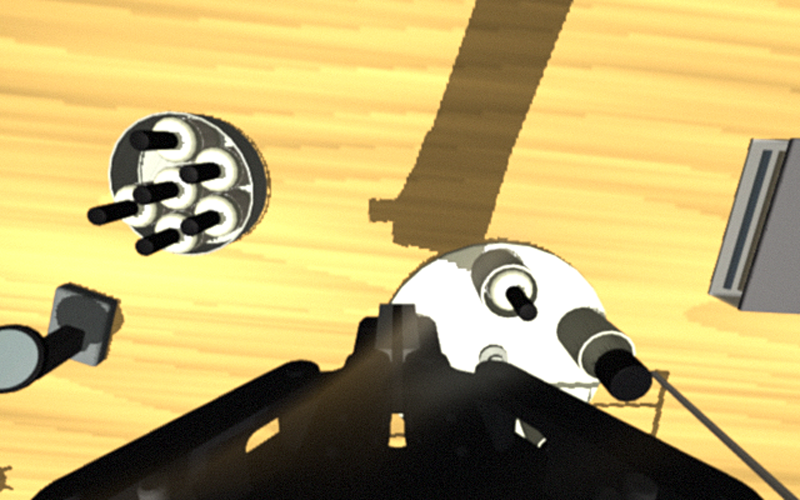

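The wrist view shows the bottle at the open front with its shoulder at (511,289) and cap tip at (525,309). The glue is at (628,378). In the tin the gap is on the left, about (137,170), with shoulders at (174,137), (214,170), (176,190), (137,207), (179,233) and (213,216).

Run:
```python
from h import *
import pickle; o=pickle.load(open("pics/w3.pkl","rb"))
W=lambda u,v,z:w("wrist",None,u/1.25,v/1.25,T=o,z=z)
A=W(493,355,.03); print("knob",A.round(4))
for n,u,v,z in[("sh",511,289,.087),("cap",525,309,.132),("rim",509,292,.084)]:
    p=W(u,v,z);q=p-A;print(n,p.round(4),np.hypot(q[0],q[1]).round(3),np.degrees(np.arctan2(q[1],q[0]))%360)
S=[(176,190),(174,137),(214,170),(213,216),(179,233),(137,207)]
C=[(142,194),(138,140),(190,173),(190,224),(146,244),(95,215)]
for s,c in zip(S,C): print(W(*s,.062)[:2].round(4),W(*c,.107)[:2].round(4))
T=W(182,184,.045); print("tin",T.round(4))
for z,e in((.045,[(110,184),(254,184),(182,112),(182,255)]),): print([W(*k,z)[:2].round(3) for k in e])
p,d=load("w3"); im=cv2.resize(np.clip(p[80:215,75:225]*1.4,0,255).astype(np.uint8),(640,576),interpolation=cv2.INTER_CUBIC)
cv2.imwrite("pics/w3c.png",im[:,:,::-1])
```

```text
knob [0.6066 0.0184 0.03  ]
sh [0.5077 0.0052 0.087 ] 0.1 187.56812722398428
cap [0.5077 0.0042 0.132 ] 0.1 188.17140292002316
rim [0.5118 0.005  0.084 ] 0.096 188.06789460773948
[ 0.4522 -0.3059] [ 0.4502 -0.3094]
[ 0.4057 -0.3055] [ 0.4084 -0.3096]
[ 0.4308 -0.2712] [ 0.4297 -0.2706]
[ 0.4729 -0.273 ] [ 0.471  -0.2721]
[ 0.4923 -0.3049] [ 0.4917 -0.3089]
[ 0.4715 -0.3422] [ 0.4713 -0.3484]
tin [ 0.4489 -0.3089  0.045 ]
[array([ 0.456, -0.377]), array([ 0.442, -0.241]), array([ 0.384, -0.306]), array([ 0.519, -0.312])]
```

Run:
```python
from h import *
o=r.get_obs()
P=w("wrist",None,320,140,T=o,z=.05); print(P)
T=np.array([.449,-.308,.05]); t=o["tcp_pos"]+T-P; go(t,[t[0],t[1],.25])
```

```text
[ 0.41928244 -0.10347895  0.05      ]
t 9.12 tcp [ 0.4556 -0.1033  0.2878] yaw -174.11 zax [-0.01  0.   -1.  ] w 0.0001 F [-0.1  0.7 -0.3]
[ 0.48530616 -0.30785979  0.28776699] -> [  -8.6 -206.5   -0.4]
[ 0.48530616 -0.30785979  0.25      ] -> [  -8.9 -206.5   37.4]
```

Call:
play_rows([
  [0, [-2, -50, 5], [0, -0.005, 0]],
  [0, [-4, -100, 10], [0, -0.01, 0]],
  [0, [-6, -150, 10], [0, -0.01, 0]],
  [0, [-8, -190, 10], [0, -0.01, 0]],
  [0, [-9, -206, 10], [0, -0.01, 0]],
  [0, [-9, -206, 10], [0, -0.01, 0]],
  [0, [-9, -206, 10], [0, -0.01, 0]],
])

```text
clock: 10.0
tcp_pos: [0.4861, -0.3054, 0.2767]
orientation: [0.165, -3.137, -0.004]
contact_force: [-0.2, -0.5, 0.6]
grip_width: 0.0
```

Run:
```python
from h import *
import pickle
go()
o,p,d=snap("wrist","w4"); pickle.dump(dict(o),open("pics/w4.pkl","wb"))
im=cv2.resize(np.clip(p[75:225,220:420]*1.3,0,255).astype(np.uint8),(800,600),interpolation=cv2.INTER_CUBIC)
cv2.imwrite("pics/w4c.png",im[:,:,::-1])
```

```text
t 10.0 tcp [ 0.4861 -0.3054  0.2767] yaw -173.99 zax [-0.001  0.003 -1.   ] w 0.0 F [-0.2 -0.5  0.6]
```

View pics/w4c.png

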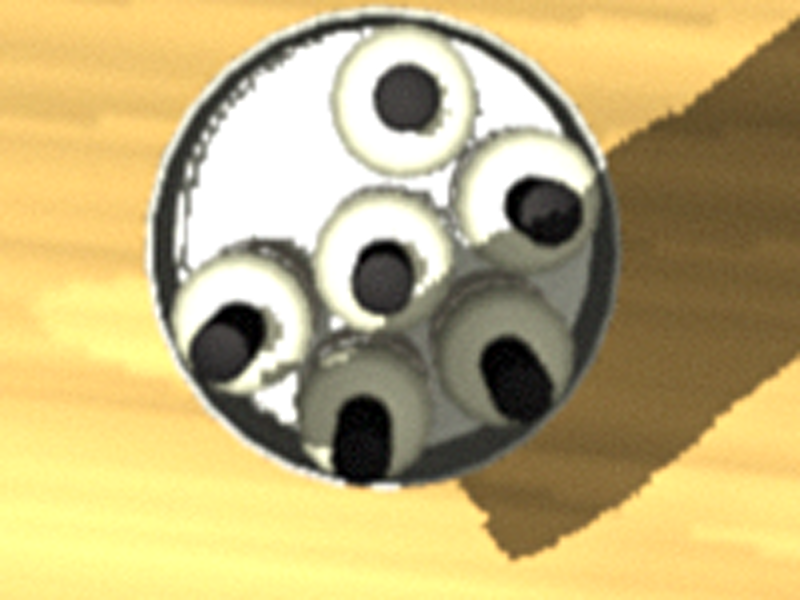

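The close view of the tin shows the rim circle centred at (384,249). Shoulders are at (403,101), (525,198), (383,260), (243,318), (366,405) and (503,350), and the gap is at the upper left.

```bash
cat > tin.py <<'E'
from h import *
import pickle; o=pickle.load(open("pics/w4.pkl","rb"))
W=lambda u,v,z:w("wrist",None,220+u/4,75+v/4,T=o,z=z)[:2]
S=np.array([W(*s,.062) for s in[(383,260),(403,101),(525,198),(503,350),(366,405),(243,318)]])
T=W(384,249,.045); print("tin",T.round(4)); print(S.round(4))
# fit hexagon: center+angle, positions p0, then ring at phi+k*60 (phi gap), ring order decreasing world angle
print("ring",[(np.hypot(*(s-T)).round(4),np.degrees(np.arctan2(*(s-T)[::-1])).round(1)) for s in S])
from scipy.optimize import least_squares
def f(x): 
    c=x[:2]; k=np.array([-60,-120,-180,-240,-300])
    a=np.radians(x[2]+k); return np.r_[(c-S[0]),(c+.043*np.c_[np.cos(a),np.sin(a)]-S[1:]).ravel()]
s=least_squares(f,[.45,-.308,240]); c=s.x[:2]; a=np.radians(s.x[2]); print(s.x.round(4),f(s.x).round(4))
g=c+.043*np.array([np.cos(a),np.sin(a)]); gT=T+.043*np.array([np.cos(a),np.sin(a)]); print("gap",g.round(4),gT.round(4))
E
python3 tin.py
python3 - <<'E'
from h import *
go([.508,.005,.20],yaw=150)
E
```

```text
tin [ 0.4487 -0.31  ]
[[ 0.4502 -0.3101]
 [ 0.4086 -0.3091]
 [ 0.4299 -0.2739]
 [ 0.4712 -0.2745]
 [ 0.4906 -0.3107]
 [ 0.4699 -0.3468]]
ring [(np.float64(0.0015), np.float64(-3.1)), (np.float64(0.0401), np.float64(178.7)), (np.float64(0.0408), np.float64(117.5)), (np.float64(0.0421), np.float64(57.6)), (np.float64(0.042), np.float64(-0.9)), (np.float64(0.0425), np.float64(-60.1))]
[  0.4497  -0.3103 238.8554] [-0.0005 -0.0002 -0.0019 -0.0003 -0.0009  0.0012  0.0007  0.0009  0.002
 -0.0005  0.0006 -0.0011]
gap [ 0.4275 -0.3471] [ 0.4265 -0.3468]
t 10.05 tcp [ 0.4861 -0.3054  0.2769] yaw -173.98 zax [-0.     0.003 -1.   ] w -0.0002 F [-0.   0.2  0.4]
[0.508 0.005 0.2  ] -> [-54.4 306.1  77.7]
turn z 0.629
```

Call:
play_rows([
  [20, [-10, 45, -5], [0, 0, 0.16]],
  [20, [-25, 95, -10], [0, 0, 0.32]],
  [20, [-40, 145, -15], [0, 0, 0.48]],
  [20, [-55, 195, -20], [0, 0, 0.629]],
  [20, [-70, 245, -20], [0, 0, 0.629]],
  [20, [-82, 285, -20], [0, 0, 0.629]],
  [20, [-84, 285, -20], [0, 0, 0.629]],
  [20, [-84, 285, -20], [0, 0, 0.629]],
])

```text
clock: 11.05
tcp_pos: [0.5394, -0.0129, 0.2976]
orientation: [-0.812, -3.034, -0.004]
contact_force: [-0.3, -0.8, 0.6]
grip_width: 0.0199
```

Run:
```python
from h import *
import pickle
go()
o,p,d=snap("wrist","w5"); pickle.dump(dict(o),open("pics/w5.pkl","wb"))
cv2.imwrite("pics/w5c.png",cv2.resize(np.clip(p[:260,140:500]*1.3,0,255).astype(np.uint8),(720,520),interpolation=cv2.INTER_CUBIC)[:,:,::-1])
```

```text
t 11.05 tcp [ 0.5394 -0.0129  0.2976] yaw 150.04 zax [-0.001  0.003 -1.   ] w 0.0199 F [-0.3 -0.8  0.6]
```

View pics/w5c.png

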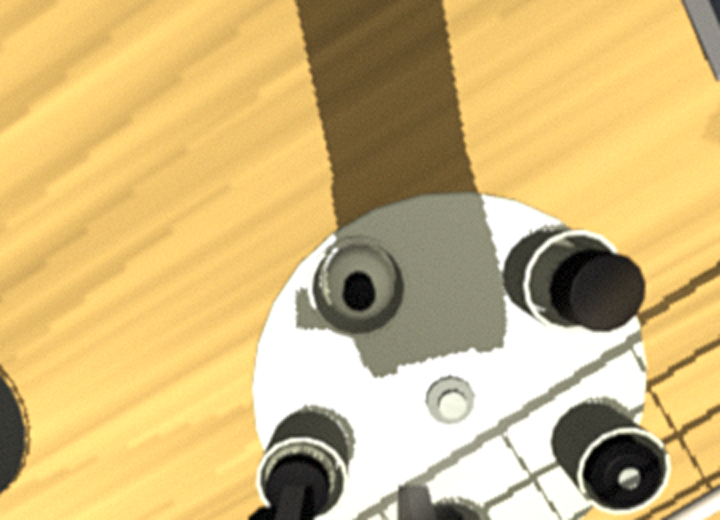

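The view shows the bottle at the front with its cap tip at (359,292), shoulder at (359,277) and rim at (358,284), and the carousel knob at (450,401).

Run:
```python
from h import *
import pickle; o=pickle.load(open("pics/w5.pkl","rb"))
W=lambda u,v,z:w("wrist",None,140+u/2,v/2,T=o,z=z).round(4)
A=W(450,401,.032); print("knob",A)
for n,u,v,z in[("cap",359,292,.132),("sh",359,277,.087),("rim",358,284,.084)]:
    p=W(u,v,z);q=p-A;a=np.degrees(np.arctan2(q[1],q[0]))%360;print(n,p,np.hypot(q[0],q[1]).round(4),a.round(1))
go([.508,.005,.20],[.508,.005,.092])
```

```text
knob [0.6112 0.0192 0.032 ]
cap [0.5099 0.0076 0.132 ] 0.102 186.5
sh [0.5075 0.0094 0.087 ] 0.1042 185.4
rim [0.5107 0.007  0.084 ] 0.1012 186.9
t 11.1 tcp [ 0.5392 -0.0139  0.2977] yaw 149.93 zax [-0.     0.003 -1.   ] w 0.0201 F [-0.2 -0.5 -0.6]
[0.508 0.005 0.2  ] -> [36.3  0.5 97.8]
[0.508 0.005 0.092] -> [ 36.1   0.3 205.8]
```

Call:
play_rows([
  [40, [18, 1, 40], [0, 0, 0]],
  [40, [37, 2, 80], [0, 0, 0]],
  [40, [37, 2, 110], [0, 0, 0]],
  [40, [37, 2, 140], [0, 0, 0]],
  [40, [37, 2, 170], [0, 0, 0]],
  [40, [37, 2, 195], [0, 0, 0]],
  [40, [37, 2, 206], [0, 0, 0]],
  [40, [37, 2, 206], [0, 0, 0]],
])

```text
clock: 12.1
tcp_pos: [0.5079, 0.006, 0.0918]
orientation: [-0.817, -3.032, -0.003]
contact_force: [0.6, 0.5, 0.4]
grip_width: 0.0399
```

Run:
```python
from h import *
go([.5085,.0065,.092])
```

```text
t 12.1 tcp [0.5079 0.006  0.0918] yaw 149.85 zax [-0.001  0.003 -1.   ] w 0.0399 F [0.6 0.5 0.4]
[0.5085 0.0065 0.092 ] -> [-0.3  0.7 -0.2]
```

Call:
play_rows([
  [10, [0, 0, 0], [0, 0, 0]],
  [10, [0, 0, 0], [0, 0, 0]],
  [10, [0, 0, 0], [0, 0, 0]],
  [10, [0, 0, 0], [0, 0, 0]],
  [10, [0, 0, 0], [0, 0, 0]],
  [10, [0, 0, 0], [0, 0, 0]],
], squeeze=30)

```text
clock: 12.85
tcp_pos: [0.5086, 0.0059, 0.0926]
orientation: [-0.817, -3.033, -0.004]
contact_force: [0.6, 0.4, 7.2]
grip_width: 0.0154
```

Call:
play_rows([
  [10, [0, 0, -4], [0, 0, 0]],
  [10, [0, 0, -15], [0, 0, 0]],
  [10, [0, 0, -32], [0, 0, 0]],
  [10, [0, 0, -52], [0, 0, 0]],
  [10, [0, 0, -75], [0, 0, 0]],
  [10, [0, 0, -100], [0, 0, 0]],
  [10, [0, 0, -120], [0, 0, 0]],
  [10, [0, 0, -120], [0, 0, 0]],
])

```text
clock: 13.85
tcp_pos: [0.5095, 0.0056, 0.2144]
orientation: [0.816, 3.031, 0.008]
contact_force: [-0.3, -0.6, -1.9]
grip_width: 0.0148
```

Run:
```python
from h import *
go([.427,-.347,.213],yaw=149)
o,p,d=snap("side","s6")
cv2.imwrite("pics/s6v.png",cv2.resize(np.clip(p[110:310,240:440]*1.5,0,255).astype(np.uint8)[:,:,::-1],(600,600),interpolation=cv2.INTER_CUBIC))
```

```text
t 13.85 tcp [0.5095 0.0056 0.2144] yaw 149.86 zax [ 0.004  0.004 -1.   ] w 0.0148 F [-0.3 -0.6 -1.9]
[ 0.427 -0.347  0.213] -> [-1.057e+02 -3.464e+02 -3.000e-01]
turn z 0.015
```

View pics/s6v.png

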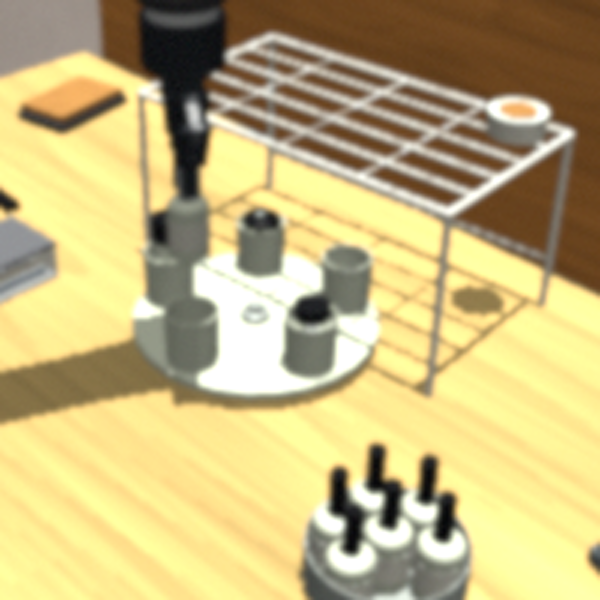

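Call:
play_rows([
  [10, [-8, -26, 0], [0, 0, 0]],
  [10, [-22, -72, 0], [0, 0, 0]],
  [10, [-36, -118, 0], [0, 0, 0]],
  [10, [-51, -166, 0], [0, 0, 0]],
  [10, [-66, -214, 0], [0, 0, 0]],
  [10, [-80, -262, 0], [0, 0, 0]],
  [10, [-93, -305, 0], [0, 0, 0]],
  [10, [-101, -332, 0], [0, 0, 0]],
])

```text
clock: 14.9
tcp_pos: [0.4278, -0.334, 0.2111]
orientation: [-0.821, -3.032, -0.006]
contact_force: [0.7, 0.1, -1.5]
grip_width: 0.0151
```

Run:
```python
from h import *
go([.427,-.347,.213],yaw=149)
```

```text
t 14.9 tcp [ 0.4278 -0.334   0.2111] yaw 149.71 zax [ 0.001  0.004 -1.   ] w 0.0151 F [ 0.7  0.1 -1.5]
[ 0.427 -0.347  0.213] -> [ -5.9 -11.7  -2. ]
turn z 0.012
```

Call:
play_rows([
  [10, [-3, -6, 0], [0, 0, 0]],
  [10, [-6, -12, 0], [0, 0, 0]],
  [10, [-6, -12, 0], [0, 0, 0]],
  [10, [-6, -12, 0], [0, 0, 0]],
])

```text
clock: 15.4
tcp_pos: [0.4275, -0.3462, 0.2109]
orientation: [-0.818, -3.033, -0.007]
contact_force: [-0.1, 0.7, -0.9]
grip_width: 0.0151
```

Run:
```python
from h import *
import pickle
go([.427,-.347,.213])
o,p,d=snap("wrist","w7"); pickle.dump(dict(o),open("pics/w7.pkl","wb"))
cv2.imwrite("pics/w7c.png",cv2.resize(np.clip(p[90:390,120:520]*1.4,0,255).astype(np.uint8),(800,600),interpolation=cv2.INTER_CUBIC)[:,:,::-1])
```

```text
t 15.4 tcp [ 0.4275 -0.3462  0.2109] yaw 149.81 zax [ 0.     0.004 -1.   ] w 0.0151 F [-0.1  0.7 -0.9]
[ 0.427 -0.347  0.213] -> [ 0.  -0.9 -2.1]
```

View pics/w7c.png

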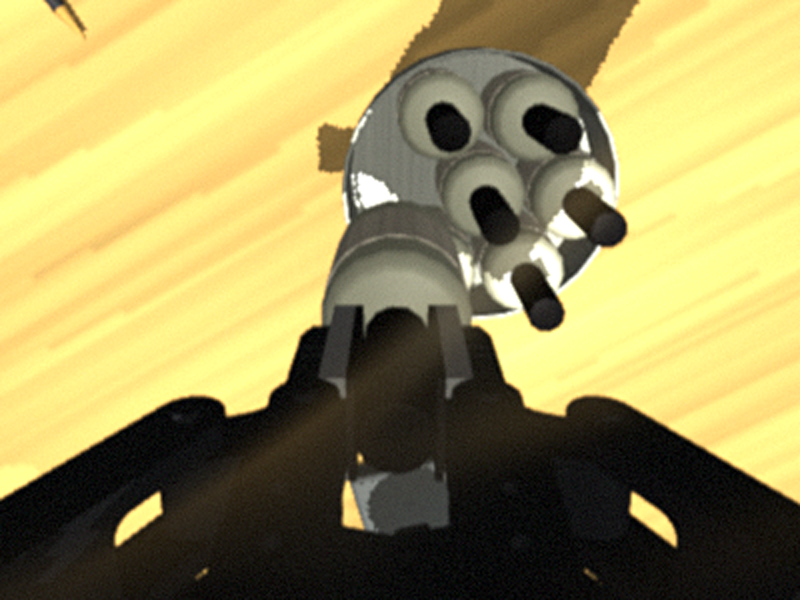

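The held bottle is upright and centred between the pads, with its shoulder spanning columns 326–470 and its far arc at (398,236). All neighbours are standing; the nearest shoulders are at (440,112), (482,195) and (523,270).

```bash
python3 - <<'E'
from h import *
import pickle; o=pickle.load(open("pics/w7.pkl","rb"))
W=lambda u,v,z:w("wrist",None,120+u/2,90+v/2,T=o,z=z)
R=cv2.Rodrigues(np.array(o["orientation"]))[0]
for z in(.203,.206): print("arc in tool",(R.T@(W(398,236,z)-o["tcp_pos"])*1000).round(1))
print("sides",[(R.T@(W(u,305,.206)-o["tcp_pos"])*1000).round(1) for u in(326,470)])
for s in[(440,112),(535,115),(482,195),(573,195),(523,270)]: print(W(*s,.062)[:2].round(4))
E
sed -n 1,3p tin.py >/dev/null
```

```text
arc in tool [23.3  1.6  7.9]
arc in tool [24.2  1.5  4.9]
sides [array([  6.5, -16.2,   4.8]), array([ 6.4, 19.3,  4.9])]
[ 0.4058 -0.3087]
[ 0.4284 -0.2726]
[ 0.4489 -0.3104]
[ 0.4702 -0.274 ]
[ 0.4914 -0.3108]
```

Call:
play_rows([
  [10, [0, -1, 25], [0, 0, 0]],
  [10, [0, -1, 55], [0, 0, 0]],
  [10, [0, -1, 75], [0, 0, 0]],
  [10, [0, -1, 85], [0, 0, 0]],
  [10, [0, -1, 93], [0, 0, 0]],
  [10, [0, -1, 100], [0, 0, 0]],
  [10, [0, -1, 106], [0, 0, 0]],
  [10, [0, -1, 110], [0, 0, 0]],
])

```text
clock: 16.45
tcp_pos: [0.4271, -0.3467, 0.1008]
orientation: [-0.818, -3.033, -0.007]
contact_force: [-0.5, -0.5, -0.7]
grip_width: 0.0153
```

Run:
```python
from h import *
go([.4268,-.347,.067])
```

```text
t 16.45 tcp [ 0.4271 -0.3467  0.1008] yaw 149.81 zax [ 0.001  0.004 -1.   ] w 0.0153 F [-0.5 -0.5 -0.7]
[ 0.4268 -0.347   0.067 ] -> [ 0.1 -0.5 33.8]
```

No contact force, and the foot is already about 26 mm below the neighbours' shoulders. Continuing gently.

Call:
play_rows([
  [10, [0, 0, 6], [0, 0, 0]],
  [10, [0, 0, 12], [0, 0, 0]],
  [10, [0, 0, 18], [0, 0, 0]],
  [10, [0, 0, 23], [0, 0, 0]],
  [10, [0, 0, 27], [0, 0, 0]],
  [10, [0, 0, 29], [0, 0, 0]],
  [10, [0, 0, 31], [0, 0, 0]],
  [10, [0, 0, 31], [0, 0, 0]],
])

```text
clock: 17.45
tcp_pos: [0.4272, -0.3466, 0.0697]
orientation: [-0.818, -3.033, -0.007]
contact_force: [0.1, 0.2, -0.8]
grip_width: 0.0152
```

Run:
```python
from h import *
go([.4268,-.347,.067])
```

```text
t 17.45 tcp [ 0.4272 -0.3466  0.0697] yaw 149.81 zax [ 0.001  0.004 -1.   ] w 0.0152 F [ 0.1  0.2 -0.8]
[ 0.4268 -0.347   0.067 ] -> [ 0.1 -0.5  2.7]
```

Call:
play_rows([
  [10, [0, 0, 1], [0, 0, 0]],
  [10, [0, 0, 2], [0, 0, 0]],
  [10, [0, 0, 3], [0, 0, 0]],
  [10, [0, 0, 3], [0, 0, 0]],
  [10, [0, 0, 3], [0, 0, 0]],
])

```text
clock: 18.08
tcp_pos: [0.4275, -0.3469, 0.0677]
orientation: [0.818, 3.032, 0.008]
contact_force: [-1.6, 2.3, 10.8]
grip_width: 0.0152
```

Call:
play_rows([
  [10, [0, 0, -1], [0, 0, 0]],
  [10, [0, 0, -1], [0, 0, 0]],
  [16, [0, 0, -1], [0, 0, 0]],
  [20, [0, 0, -1], [0, 0, 0]],
  [24, [0, 0, -1], [0, 0, 0]],
  [26, [0, 0, -1], [0, 0, 0]],
  [26, [0, 0, -1], [0, 0, 0]],
  [26, [0, 0, -1], [0, 0, 0]],
], squeeze=20)

```text
clock: 19.08
tcp_pos: [0.4275, -0.3469, 0.0687]
orientation: [0.818, 3.032, 0.008]
contact_force: [-0.6, 0.3, -0.1]
grip_width: 0.026
```

Run:
```python
from h import *
go()
o,p,d=snap("scene","c8");o,q,d=snap("side","s8")
im=np.hstack([cv2.resize(x,(400,400),interpolation=cv2.INTER_CUBIC) for x in(p[190:300,165:275],q[230:340,315:425])])
cv2.imwrite("pics/v8.png",np.clip(im*1.5,0,255).astype(np.uint8)[:,:,::-1])
```

```text
t 19.07 tcp [ 0.4275 -0.3469  0.0687] yaw 149.8 zax [ 0.002  0.005 -1.   ] w 0.026 F [-0.6  0.3 -0.1]
```

View pics/v8.png

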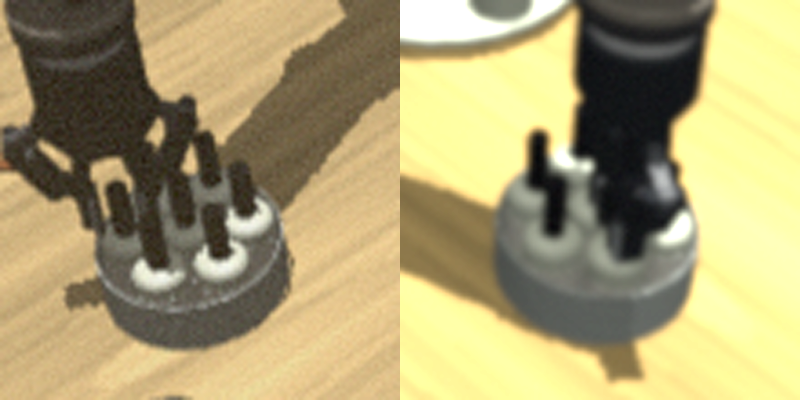

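The bottle is released in the gap with all the caps upright. Forces are near zero, so I'll withdraw straight up.

Call:
play_rows([
  [26, [0, 0, -6], [0, 0, 0]],
  [26, [0, 0, -18], [0, 0, 0]],
  [26, [0, 0, -35], [0, 0, 0]],
  [26, [0, 0, -55], [0, 0, 0]],
  [26, [0, 0, -85], [0, 0, 0]],
  [26, [0, 0, -130], [0, 0, 0]],
  [26, [-20, 5, -180], [0, 0, 0]],
  [26, [-40, 5, -200], [0, 0, 0]],
])

```text
clock: 20.18
tcp_pos: [0.4655, -0.3645, 0.2732]
orientation: [0.817, 3.028, 0.007]
contact_force: [0.2, 0.3, -0.5]
grip_width: 0.0261
```

Run:
```python
from h import *
import pickle
go()
o,p,d=snap("wrist","w9"); pickle.dump(dict(o),open("pics/w9.pkl","wb"))
cv2.imwrite("pics/w9c.png",cv2.resize(np.clip(p[40:340,120:520]*1.3,0,255).astype(np.uint8),(800,600),interpolation=cv2.INTER_CUBIC)[:,:,::-1])
```

```text
t 20.18 tcp [ 0.4655 -0.3645  0.2732] yaw 149.81 zax [ 0.007  0.003 -1.   ] w 0.0261 F [ 0.2  0.3 -0.5]
```

View pics/w9c.png

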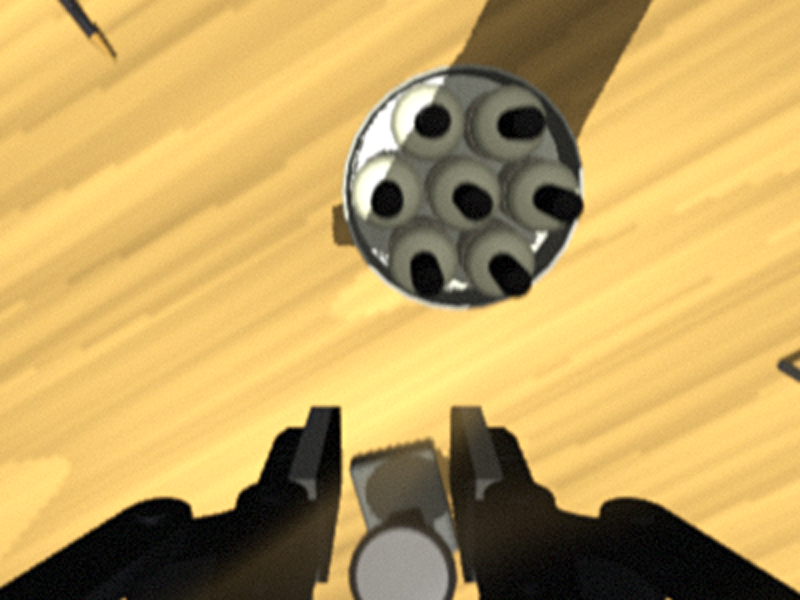

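All seven bottles stand as a full hexagon, with the new one at (388,190) and the tin rim centred at (462,187). The gripper is clear of everything, so I'll do one numeric check and hand in.

Run:
```python
from h import *
import pickle; o=pickle.load(open("pics/w9.pkl","rb"))
W=lambda u,v,z:w("wrist",None,120+u/2,40+v/2,T=o,z=z)[:2]
t=W(462,187,.045); b=W(387,191,.062); print(t.round(4),b.round(4),"tin moved",np.hypot(*(t-[.4487,-.31])).round(4),"bottle-tin",np.hypot(*(b-t)).round(4))
r.hand_in()
```

```text
[ 0.4498 -0.3094] [ 0.4293 -0.3461] tin moved 0.0013 bottle-tin 0.042
the job is handed in; nothing more can be done
```

I turned the carousel clockwise in two pushes until the wanted bottle faced straight out, within about 2° of it. I then lifted the bottle by its cap and set it on the floor of the tin, in the gap. It touched down at about 11 N, and I released it and withdrew straight up. I handed the job in at about 20 s of the 72 s allowed; no verdict was reported.

- **Tin and bottles:** In the last wrist view all seven bottles stand upright in a full hexagon. The new one is about 42 mm from the tin's middle (43 mm is ideal), and the tin moved about 1 mm, which is within measuring error.
- **Robot:** The forces on the gripper were near zero after release, and it was well clear of everything at the end.
- **Carousel contents:** The glue stick, jar and sharpener were upright in their cups in the last picture that showed them, after the lift. I did not look at them again before handing in.
- **Bystanders:** I never saw or felt a touch on any of the three, but I did not measure how far they had moved.
- **Disagreements:** Camera estimates of the carousel axis and of the bottle differed by 2 to 7 mm between views. I averaged them for the grasp, and it caused no trouble.

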